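Hang the packing caddy on its two latching hooks

TASK

Hang the metal caddy on the bench stand so that its cross rod is pressed fully home in both hooks, past both spring latches. Before you let go, give it a light upward tug so that both latches are felt to hold it, then set it back down on both hooks and release it hanging there. Never load the stand with more than 30 N, and leave the other things on the table where they are.

Things in the scene. Friction and masses are not known exactly. Their poses are not given: they have to be found in the camera images.
- caddy: Open sheet-metal trough, 90 (x) x 190 (y) x 45 mm high, 0.25 to 0.45 kg, standing on the table. Origin: centre of its underside; z up, y along its length. Two end plates, outer faces at y = +-95 mm, rise from it and carry a cross rod. Its two ends are alike, so it may hang either way round.
- caddy_rod (a point): Middle of the caddy's straight steel rod, on its axis, 75 mm above the caddy's origin. 10 mm diameter, 264 mm long, along the caddy's y. Its ends carry black knobs, 16 mm diameter, inner faces at y = +-130 mm; the bare rod between end plate (95 mm) and knob (130 mm) hangs in the hooks.
- caddy_grip (a point): Middle of the black upright grip plate in the middle of the rod, 90 mm above the caddy's origin. The plate is 14 mm thick (caddy's x), 56 mm long (y) and reaches from 70 to 106 mm above the origin: pinch it across x from above; nothing stands beside it above the 45 mm high trough.
- stand: Fixed stand: base plate 170 x 290 x 12 mm; two posts 162 mm high at x = 81, y = +-115 mm; between them a bar carries two hooks. Origin: table level, right below the middle of the hanging rod; +y to the left hook, +x to the posts. Seated rod axis: 126 to 164 mm over the table. The bar is bolted at differing heights, NOT reported, and the hooks differ by up to 3 mm: find their floors by feel.
- foot_left (a point): Point on top of the stand's base plate (12 mm above the table) straight below the left hook's slot, 115 mm from the middle. The hook is an 8 mm thick steel plate with a 14 mm wide slot, open at the top, with a flat rigid floor on which the rod rests. Its front prong (-x side) flares outward; its tip is 26 mm above the seated rod's axis.
- foot_right (a point): The same point below the right hook's slot, 115 mm from the middle to the other side; the right hook is like the left.
- latch_left (a joint): Spring latch of the left hook, sliding out over its slot from behind. 0 = out; up to 0.012 m pushed back (+x). The rod meets its slope from about 25 mm above the seated height and pushes it back against some 3 to 6 N downward per latch; it springs back to 0 over the rod 2 to 3 mm above the floor. The caddy's weight alone does not pass it.
- latch_right (a joint): The same on the right hook. The latches' undersides are flat and do not let the rod out again: 1.5 mm of play above the seated rod, then a firm stop (for the tug, some 6 N above the caddy's weight is plenty).
- tape_roll: Roll of packing tape lying flat, 120 mm across, 48 mm high; origin centre of underside. Bystander, at the back in the middle.
- jar_near: Jar with black lid, 70 mm across, 116 mm high; origin centre of underside. Bystander, in front on the right.
- jar_far: Jar with black lid, 70 mm across, 116 mm high; origin centre of underside. Bystander, at the back on the left.
- stamp: Hand stamp, 27 x 46 x 80 mm, standing; origin centre of underside. Bystander.
- tape_rule: Pocket tape measure on its side, 58 x 90 x 28 mm; origin under its middle. Bystander.
- spray: Spray bottle, 94 x 66 x 203 mm, standing; origin under its middle. Bystander, at the right.

How it is judged:
On the way, in this order (a step that is already met when the one before it is completed fails the run):
1. the caddy is carried up, more than 100 mm clear of the table (height (world z) of caddy above 0.1 m), for 0.1 s.
2. still held in the fingers, the rod bears on the floors of both hooks at once (contact force between each of hook_left_c0, hook_right_c0 and caddy above 0.5 N and contact force between the fingers and caddy above 1 N and horizontal distance between caddy_rod and stand below 0.02 m), for 0.2 s.
3. still held, it is tugged up against both latches at once (contact force between each of latch_left_c0, latch_right_c0 and caddy above 0.5 N and contact force between the fingers and caddy above 1 N and horizontal distance between caddy_rod and stand below 0.02 m), for 0.1 s.
At the end, for the whole second after the job is handed in: The caddy hangs released and at rest with its rod bearing on the floors of both hooks (more than 0.3 N on each), within 20 mm sideways of the middle of the stand and less than 0.15 rad out of upright (contact force between each of hook_left_c0, hook_right_c0 and caddy above 0.3 N and horizontal distance between caddy_rod and stand below 0.02 m and angle between caddy's own z axis and vertical below 0.15 rad and linear speed of caddy below 0.02 m/s and not (contact force between the fingers and caddy above 0.05 N)); the robot touches nothing.
It fails at once if the caddy loads the stand with more than 30 N (contact force between stand and caddy above 30 N).
It fails at once if a bystander is moved by more than 20 mm (distance of any of tape_roll, jar_near, jar_far, stamp, tape_rule, spray from where it was at the start of the episode above 0.02 m).
It also fails if it takes over 56 s, if anything falls off the work surface, if the arm or the gripper's body presses on something with over 40 N, if the wrist force passes 120 N, or if a joint passes its speed limit or range.

ROBOT

A 6-joint arm with a two-finger parallel gripper is mounted at the origin on the work surface; the furniture and walls round the work are solid. World frame = base frame: x ahead of the robot, y to its left, z up, the work surface at z = 0. Lengths are in m, angles in rad, forces in N, time in s.
With the tool pointing down it reaches from about 0.375 to 0.9 m from the base axis. Payload 3.1 kg.
Tool frame: the origin (TCP) lies on the mounting face of the last link; the fingertips stand 182 mm ahead of it and the grasp point (between the pads) lies 164 mm ahead of it; z points along the fingers, y is the direction in which the jaws open and shut (so a half turn about z gives the same grasp; the last joint's range is limited). The gripper opens to 87 mm and grips with 3 to 60 N. Pads are 19 mm wide; open, the fingers measure 117 mm over their backs; the gripper's body (75 mm by 190 mm) begins 51 mm behind the grasp point.
Start: joints at [-1.296, 0.527, 1.433, -0, 1.181, -0.178], TCP at [0.273, -0.562, 0.405] pointing down, gripper open.
Joint ranges: [-3.08, 3.08], [-0.75, 2.2], [0.22, 2.44], [-1.43, 4.57], [0, 2.65], [-2.85, 2.85]. Speed limits (rad/s): [2.79, 2.79, 3.14, 3.14, 3.14, 3.14].

INTERFACE

Orientations are given as a unit quaternion [x, y, z, w].
In Python, from rig import robot, camera, camera_model gives the robot as it stands.
- The arm moves only by the tool drive_tool, never from a script. Its argument "plan" is a list that holds one entry, the list of rows, each a list of 6 numbers: the shift along the world's x, y, z in units of 2.5 cm (1.0 is 2.5 cm), then the turn, a rotation vector about the world's x, y, z in units of 6 degrees (1.0 is 6 degrees). A call has 1 to 8 rows; each row shifts and turns the commanded pose from where the row before left it; what a row does not reach is not made up. A row lasts 1/8 s, in which the tool goes at most 62.5 mm and 10.7 degrees, less where a joint would pass 70% of its speed; a pose out of reach is approached as far as the arm can. A call with a number of a shift or a turn outside -1 to 1 is refused whole. A call with a gripper value outside its range is refused whole. "grip" is the closure, from 0 (fully open) to 1 (shut), set as the call begins (left out, the last holds). The fingers move at their own pace and stop on an object; "force" is the grip in N (left out, the last holds). Time passes only in rows, so rows that do not move let the fingers close. It gives the time, the measured TCP pose, the force and the opening at its end, in the units of the state.
- robot.get_obs(): the state, without advancing time (a new reading comes with each control period).
- camera(name): name is "scene" or "side" or "wrist"; returns the picture (420x560x3 uint8, red, green, blue); there is no depth.
- camera_model(name): a dict with "K" (3x3 intrinsics, pixels), "k1" (the pictures are not rectified: a ray, as slopes to the right and down, at radius r is drawn at 1 + k1 r^2 times it, then the intrinsics apply), "world_to_cam" (4x4, takes a point from world to camera coordinates); the wrist camera has in their place "tool_from_camera" (4x4, takes a point from camera to tool coordinates, whose origin is the TCP and whose axes are the flange's). Camera axes: x right, y up, looking along -z (the intrinsics and any distortion apply to the point x, -y, -z); pixel columns grow to the right and rows downward; lengths in m; the calibration is good to about 2 mm. A picture is of the moment at which its call begins: read the wrist's pose just before it. camera_model takes no time and is no camera call.
- robot.hand_in(): hands the job in, once; it reports no verdict.
The state is a dict: "time": time; "q": joint angles; "joint_velocities": joint speeds; "joint_torque": joint torques, N m; "position": TCP position; "tool_rot": TCP orientation; "ft_force": force on the tool from outside, world axes, zero at the start; "moment": the same for the moment, N m; "grip_width": finger opening in m.
Only numpy, scipy, OpenCV 4.12 (cv2) and the standard library are available. Lean on these libraries where they do the work, as an engineer would, in place of code of your own. Each camera call takes 0.05 s, during which the arm holds its last target.

## Working session

There is one attempt and no reset: what is moved stays moved. The work goes in short steps, Python scripts to look and compute and a tool call to move; the robot and the scene stay as the last step left them, time stands still between calls to the robot, and variables do not carry over. Pictures are saved under pics/ and viewed, and the job is handed in when it is done.

Besides the shell and the picture viewer there is one more tool, called after "Emit:" as name([rows], argument=value, ...), one row to a line, values as JSON. drive_tool: Moves the arm, as the interface text tells. Shifts and turns lie within -1 to 1; 1 stands for 2.5 cm of shift or 6 degrees of turn. Its arguments: {"type":"object","properties":{"plan":{"type":"array","items":{"type":"array","items":{"type":"array","items":{"type":"number","minimum":-1,"maximum":1}}}},"grip":{"type":"number"},"force":{"type":"number"}},"required":["plan"]}

```bash
ls; mkdir -p pics
cat > a.py <<'E'
from rig import robot,camera,camera_model
import cv2,numpy as np
o=robot.get_obs();print(o)
for n in["scene","side","wrist"]:
    cv2.imwrite(f"pics/{n}0.png",camera(n)[:,:,::-1]);m=camera_model(n);print(n,{k:np.round(v,4).tolist() for k,v in m.items()})
E
python3 a.py
```

```text
pics
{'time': 0.0, 'q': array([-1.29647420e+00,  5.28470922e-01,  1.43395145e+00, -9.02732268e-06,
        1.18139010e+00, -1.78520080e-01]), 'joint_velocities': array([ 0.00117403, -0.00041184,  0.00020222, -0.00119058,  0.00048955,
       -0.00177977]), 'joint_torque': array([-1.83269374e-03, -4.40053010e+01, -1.76592582e+01,  6.31045480e-02,
        5.83075185e-02, -1.68101919e-04]), 'position': array([ 0.27336666, -0.56164399,  0.40375264]), 'tool_rot': array([ 9.74475080e-01,  2.24492953e-01, -5.73143901e-05, -1.10843380e-03]), 'ft_force': array([-0.19220226,  0.50258838,  0.23262279]), 'moment': array([-0.04044887,  0.02185717,  0.00981975]), 'grip_width': 0.08695533542435809}
scene {'K': [[405.7766, 0.0, 277.3116], [0.0, 405.7766, 207.0299], [0.0, 0.0, 1.0]], 'k1': -0.0553, 'world_to_cam': [[-0.8825, -0.4702, -0.0123, 0.445], [0.2497, -0.4905, 0.8349, -0.2578], [-0.3986, 0.7337, 0.5503, -1.3788], [0.0, 0.0, 0.0, 1.0]]}
side {'K': [[379.3746, 0.0, 277.6856], [0.0, 379.3746, 211.5968], [0.0, 0.0, 1.0]], 'k1': -0.105, 'world_to_cam': [[0.9983, -0.0565, 0.0172, -0.524], [0.0173, 0.558, 0.8296, -0.0835], [-0.0565, -0.8279, 0.558, -1.4069], [0.0, 0.0, 0.0, 1.0]]}
wrist {'K': [[322.4791, 0.0, 277.9967], [0.0, 322.4791, 205.7642], [0.0, 0.0, 1.0]], 'k1': -0.0212, 'tool_from_camera': [[0.0003, 0.952, 0.3061, 0.0824], [1.0, -0.0003, 0.0001, -0.0006], [0.0002, 0.3061, -0.952, 0.0205], [0.0, 0.0, 0.0, 1.0]]}
```

View pics/scene0.png

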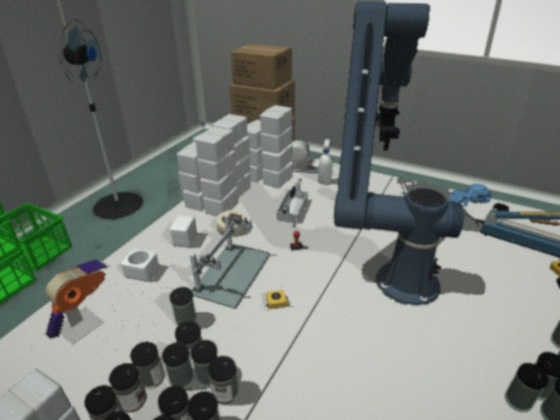

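View pics/side0.png

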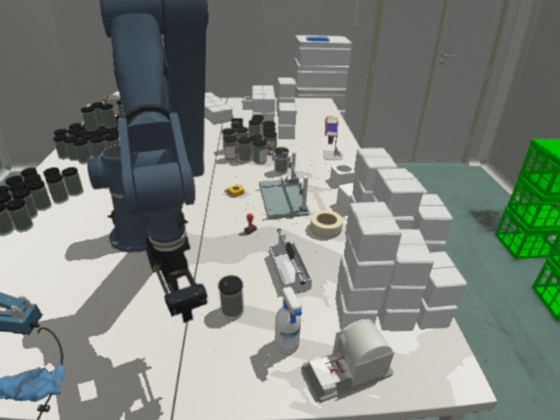

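View pics/wrist0.png

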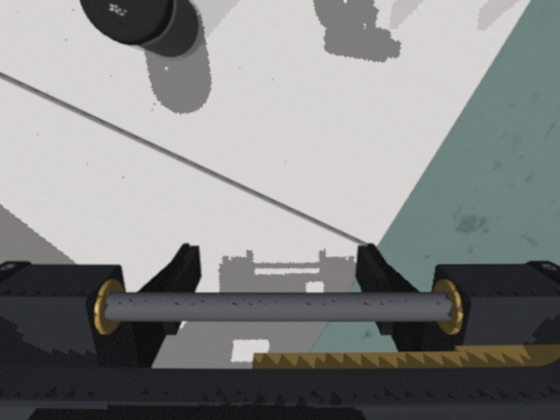

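The scene view shows the stand at about (230,265) and the caddy at about (293,203). In the side view the stand is at about (288,190) and the caddy at about (290,262). I'll enlarge both.

```bash
cat > z.py <<'E'
import cv2,sys
f,x0,y0,w,h,s,o=sys.argv[1:];x0,y0,w,h,s=map(int,(x0,y0,w,h,s))
i=cv2.imread(f)[y0:y0+h,x0:x0+w];cv2.imwrite(o,cv2.resize(i,None,fx=s,fy=s,interpolation=cv2.INTER_CUBIC))
E
python3 z.py pics/side0.png 220 140 130 100 6 pics/s1.png
python3 z.py pics/side0.png 240 220 100 90 6 pics/s2.png
python3 z.py pics/scene0.png 170 210 130 100 6 pics/c1.png
python3 z.py pics/scene0.png 255 160 80 80 7 pics/c2.png
```

```text
(no output)
```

View pics/s1.png

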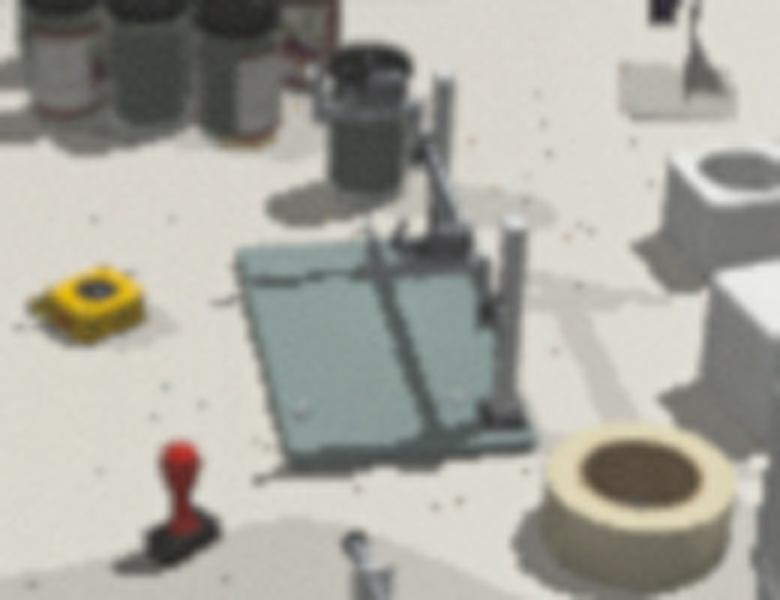

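View pics/s2.png

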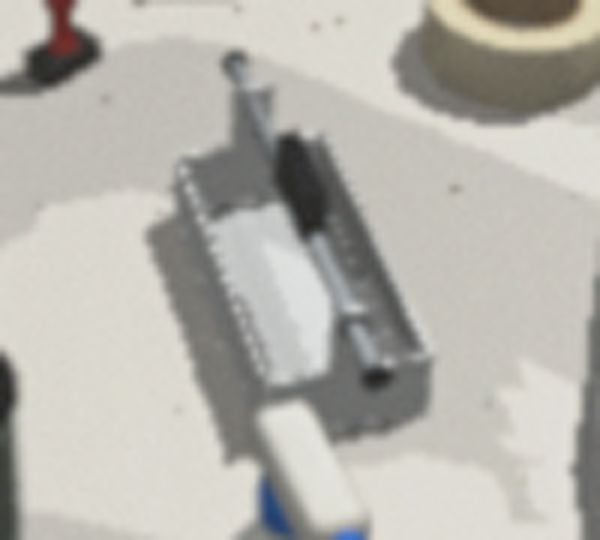

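View pics/c1.png

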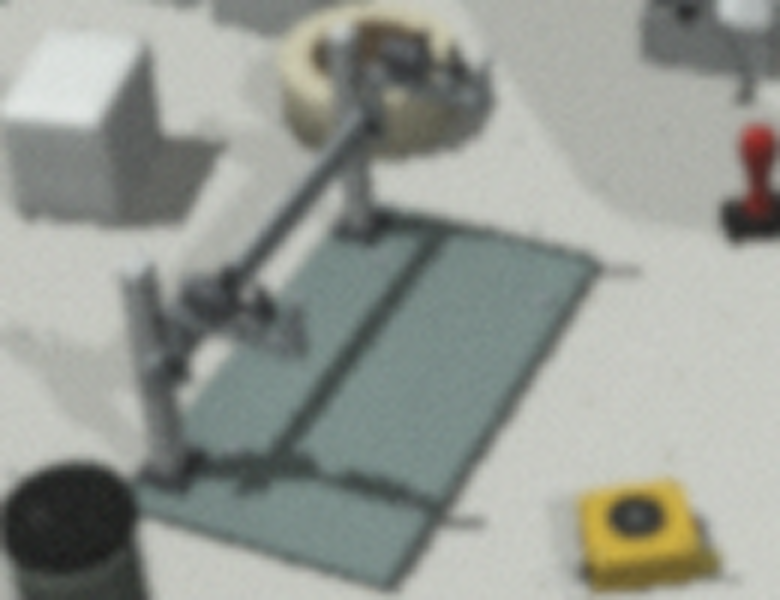

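View pics/c2.png

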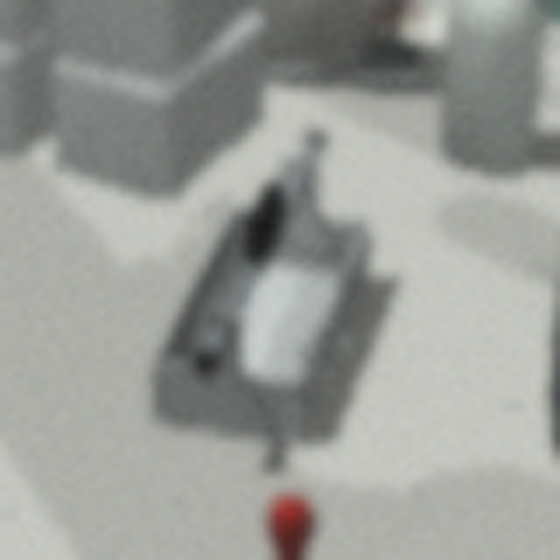

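```bash
cat > h.py <<'E'
import numpy as np,cv2
from rig import robot,camera,camera_model
from scipy.spatial.transform import Rotation as R
def ray(n,uv,pose=None):
    m=camera_model(n);K=np.array(m['K']);k=m['k1']
    d=cv2.undistortPoints(np.array(uv,float).reshape(-1,1,2),K,np.array([k,0,0,0,0.])).reshape(-1,2)
    if n=='wrist':
        T=np.eye(4);T[:3,:3]=R.from_quat(pose['tool_rot']).as_matrix();T[:3,3]=pose['position'];C=T@np.array(m['tool_from_camera'])
    else: C=np.linalg.inv(np.array(m['world_to_cam']))
    D=np.c_[d[:,0],-d[:,1],-np.ones(len(d))]@C[:3,:3].T
    return C[:3,3],D/np.linalg.norm(D,axis=1)[:,None]
def plane(n,uv,z,pose=None):
    c,D=ray(n,uv,pose);return c+D*((z-c[2])/D[:,2])[:,None]
def tri(a,ua,b,ub,pa=None,pb=None):
    c1,d1=ray(a,[ua],pa);c2,d2=ray(b,[ub],pb);d1=d1[0];d2=d2[0]
    t=np.linalg.lstsq(np.c_[d1,-d2],c2-c1,rcond=None)[0]
    p,q=c1+t[0]*d1,c2+t[1]*d2;return (p+q)/2,np.linalg.norm(p-q)
def proj(n,P,pose=None):
    m=camera_model(n);P=np.atleast_2d(P)
    if n=='wrist':
        T=np.eye(4);T[:3,:3]=R.from_quat(pose['tool_rot']).as_matrix();T[:3,3]=pose['position'];W=np.linalg.inv(T@np.array(m['tool_from_camera']))
    else: W=np.array(m['world_to_cam'])
    p=P@W[:3,:3].T+W[:3,3]; x=p[:,0]/-p[:,2];y=-p[:,1]/-p[:,2];f=1+m['k1']*(x*x+y*y);K=np.array(m['K'])
    return np.c_[K[0,0]*x*f+K[0,2],K[1,1]*y*f+K[1,2]]
E
cat > b.py <<'E'
from h import *
a=tri('scene',(300,179.7),'side',(279.2,230.3));b=tri('scene',(284.7,211.4),'side',(302.5,282));print(a,b)
c=tri('scene',(284.7,211.4),'side',(279.2,230.3));print(c, tri('scene',(300,179.7),'side',(302.5,282)),np.linalg.norm(c[0]-tri('scene',(300,179.7),'side',(302.5,282))[0]))
for n,box in(('scene',(185,235,285,312)),('side',(252,175,315,222))):
    i=cv2.imread(f'pics/{n}0.png');hsv=cv2.cvtColor(i,cv2.COLOR_BGR2HSV)
    m=cv2.inRange(hsv,(70,20,40),(110,255,220));M=np.zeros_like(m);M[box[1]:box[3],box[0]:box[2]]=m[box[1]:box[3],box[0]:box[2]]
    nn,l,s,_=cv2.connectedComponentsWithStats(M);k=1+np.argmax(s[1:,4]);v,u=np.where(l==k)
    hull=cv2.convexHull(np.c_[u,v].astype(np.float32))[:,0];P=plane(n,hull,0.012)[:,:2]
    q=cv2.minAreaRect((P*1000).astype(np.float32));print(n,s[k],q,cv2.boxPoints(q).tolist())
E
python3 b.py
```

```text
(array([ 0.51309491, -0.21395022,  0.16360174]), np.float64(0.003348260344402687)) (array([ 0.59498061, -0.2397946 , -0.03355258]), np.float64(0.0003266074778250953))
(array([ 0.52232161, -0.09620469,  0.07573108]), np.float64(0.0023402410206182513)) (array([ 0.57579733, -0.35220497,  0.07709715]), np.float64(0.0011174669037968207)) 0.2615294719044364
scene [ 190  245   79   62 2602] ((558.7387084960938, 243.331787109375), (174.3960723876953, 290.33197021484375), 6.673441410064697) [[455.26165771484375, 377.38092041015625], [489.00128173828125, 89.01603698730469], [662.2157592773438, 109.28265380859375], [628.4761352539062, 397.64752197265625]]
side [ 260  181   49   36 1154] ((557.994140625, 228.67782592773438), (167.45677185058594, 286.6216735839844), 5.265308856964111) [[461.4677429199219, 363.7004089355469], [487.7703552246094, 78.28813171386719], [654.5205078125, 93.65524291992188], [628.2178955078125, 379.0675048828125]]
```

Emit:
drive_tool([
  [[0.5, 0.92, 0.13, 0, 0, -0.2], [0.5, 0.92, 0.13, 0, 0, -0.2], [0.5, 0.92, 0.13, 0, 0, -0.2], [0.5, 0.92, 0.13, 0, 0, -0.2], [0.5, 0.92, 0.13, 0, 0, -0.2], [0.5, 0.92, 0.13, 0, 0, -0.2], [0.5, 0.92, 0.13, 0, 0, -0.2]],
])

```text
time: 1.02
position: [0.3612, -0.4001, 0.4273]
tool_rot: [0.988, 0.152, -0.0, -0.0]
ft_force: [-0.3, -0.3, 0.1]
grip_width: 0.0872
```

Emit:
drive_tool([
  [[0.5, 0.92, 0.13, 0, 0, -0.2], [0.5, 0.92, 0.13, 0, 0, -0.2], [0.5, 0.92, 0.13, 0, 0, -0.2], [0.5, 0.92, 0.13, 0, 0, -0.2], [0.5, 0.92, 0.13, 0, 0, -0.2], [0.5, 0.92, 0.13, 0, 0, -0.2], [0.5, 0.92, 0.13, 0, 0, -0.2], [0, 0, 0, 0, 0, 0]],
])

```text
time: 2.02
position: [0.4488, -0.2387, 0.4503]
tool_rot: [0.997, 0.081, -0.0, -0.0]
ft_force: [0.6, -0.1, -0.2]
grip_width: 0.0869
```

```bash
cat > s.py <<'E'
import sys,pickle;from h import *
t=sys.argv[1];o=robot.get_obs();print(o['time'],o['position'],R.from_quat(o['tool_rot']).as_matrix().round(3).tolist())
pickle.dump(o,open(f'pics/{t}.pkl','wb'));i=camera('wrist')[:,:,::-1];cv2.imwrite(f'pics/{t}.png',i);cv2.imwrite(f'pics/{t}b.png',cv2.resize(i[:260],None,fx=1.42,fy=1.42))
E
python3 s.py w1
```

```text
2.025 [ 0.44879565 -0.23865532  0.45025731] [[0.987, 0.162, -0.0], [0.162, -0.987, 0.0], [-0.0, -0.0, -1.0]]
```

View pics/w1b.png

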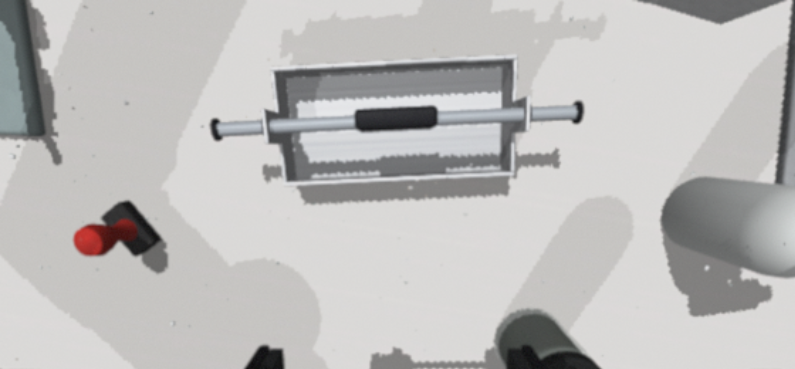

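The wrist view shows the caddy clearly, with its knobs at about (216,129) and (578,111) and the grip plate at about (396,118).

```bash
cat > c.py <<'E'
from h import *;import pickle
o=pickle.load(open('pics/w1.pkl','rb'));s=1.42
i=cv2.imread('pics/w1.png');g=i.max(axis=2)
def blob(x0,y0,x1,y1,th):
    m=(g[y0:y1,x0:x1]<th).astype(np.uint8);n,l,st,c=cv2.connectedComponentsWithStats(m);k=1+np.argmax(st[1:,4]);print(st[k]);return c[k]+[x0,y0]
kl=blob(143,80,160,102,60);kr=blob(395,66,415,92,60);gp=blob(240,68,318,96,60);print(kl*s,kr*s,gp*s)
a,b=plane('wrist',[kl,kr],.075,o);G=plane('wrist',[gp],.106,o)[0]
print(a,b,np.linalg.norm(a-b),(a+b)/2,np.degrees(np.arctan2(-(a-b)[0],(a-b)[1])),G)
E
python3 c.py
```

```text
[ 6  4  6 14 39]
[ 9  6  6 14 38]
[ 11   8  56  16 743]
[214.71128205 129.03794872] [578.27631579 111.69421053] [396.14751009 118.41806191]
[ 0.52018271 -0.09301672  0.075     ] [ 0.57501033 -0.35306793  0.075     ] 0.26576813190520804 [ 0.54759652 -0.22304232  0.075     ] 11.905534991564553 [ 0.54699338 -0.22346929  0.106     ]
```

Emit:
drive_tool([
  [[0, 1, 0, 0, 0, -0.1], [0, 1, 0, 0, 0, -0.1], [0, 1, 0, 0, 0, -0.1], [0, 1, 0, 0, 0, -0.1], [0, 1, 0, 0, 0, -0.1], [0, 1, 0, 0, 0, -0.1], [0, 1, 0, 0, 0, 0], [0, 1, 0, 0, 0, 0]],
])

```text
time: 3.08
position: [0.4484, -0.0403, 0.45]
tool_rot: [0.999, 0.048, -0.0, 0.0]
ft_force: [-1.0, -0.6, -0.1]
grip_width: 0.0868
```

Emit:
drive_tool([
  [[0, 1, 0, 0, 0, 0], [0, 1, 0, 0, 0, 0], [0, 1, 0, 0, 0, 0], [0, 1, 0, 0, 0, 0], [0, 1, 0, 0, 0, 0], [0, 1, 0, 0, 0, 0], [0, 1, 0, 0, 0, 0], [0, 1, 0, 0, 0, 0]],
])

```text
time: 4.08
position: [0.4488, 0.1598, 0.45]
tool_rot: [0.999, 0.048, -0.0, 0.0]
ft_force: [-0.0, -0.5, 0.9]
grip_width: 0.087
```

Emit:
drive_tool([
  [[0, 0.8, 0, 0, 0, 0], [0, 0.8, 0, 0, 0, 0], [0, 0.8, 0, 0, 0, 0], [0, 0, 0, 0, 0, 0], [0, 0, 0, 0, 0, 0]],
])

```text
time: 4.7
position: [0.4487, 0.2191, 0.45]
tool_rot: [0.999, 0.048, -0.0, 0.0]
ft_force: [0.1, 0.1, 0.0]
grip_width: 0.087
```

```bash
python3 s.py w2
```

```text
4.7 [0.4486632  0.21911733 0.45000511] [[0.995, 0.096, -0.0], [0.096, -0.995, -0.001], [-0.001, 0.001, -1.0]]
```

View pics/w2b.png

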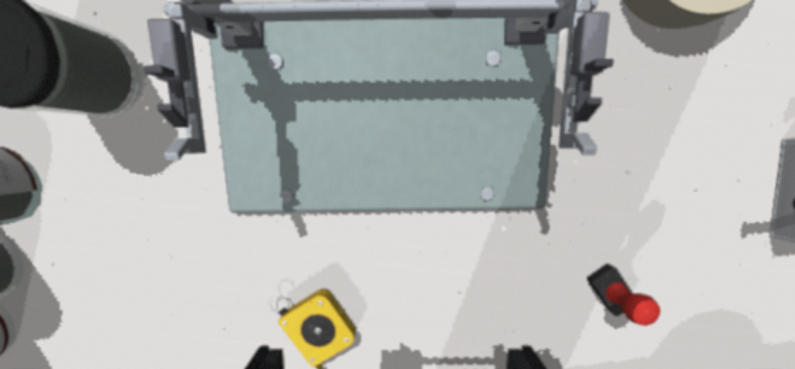

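```bash
python3 z.py pics/w2.png 95 0 75 120 5 pics/hl.png;python3 z.py pics/w2.png 375 0 75 120 5 pics/hr.png; python3 -c "
import cv2,numpy as np;cv2.imwrite('pics/h2.png',np.hstack([cv2.imread('pics/hl.png'),cv2.imread('pics/hr.png')]))"
```

```text
(no output)
```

View pics/h2.png

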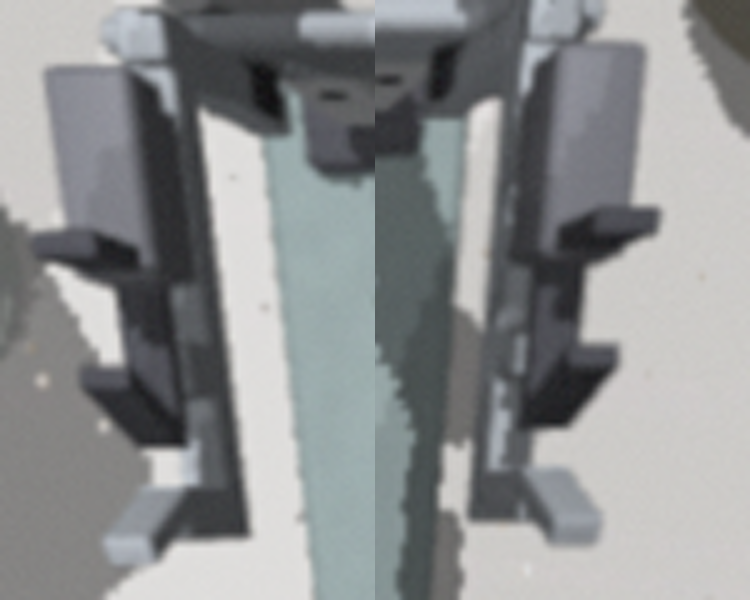

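The wrist view shows both hooks, with the front prongs at the bottom (about rows 94-112), but the post tops are at the image border. I'll shift the view toward +x.

Emit:
drive_tool([
  [[0.8, 0.2, 0, 0, 0, 0], [0.8, 0.2, 0, 0, 0, 0], [0.8, 0.2, 0, 0, 0, 0], [0, 0, 0, 0, 0, 0], [0, 0, 0, 0, 0, 0]],
])

```text
time: 5.38
position: [0.5078, 0.2343, 0.4499]
tool_rot: [0.999, 0.048, -0.001, 0.0]
ft_force: [-0.3, 0.7, -0.3]
grip_width: 0.0867
```

```bash
python3 s.py w3;python3 z.py pics/w3.png 80 0 400 220 2 pics/w3c.png
```

```text
5.375 [0.5077986  0.23433398 0.44994376] [[0.995, 0.096, -0.002], [0.096, -0.995, -0.001], [-0.002, 0.0, -1.0]]
```

View pics/w3c.png

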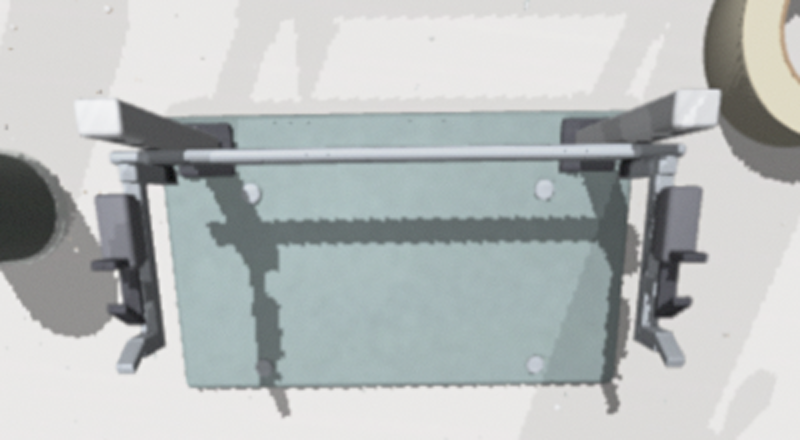

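```bash
python3 z.py pics/w3.png 115 90 60 105 5 pics/hl.png;python3 z.py pics/w3.png 385 90 60 105 5 pics/hr.png; python3 -c "
import cv2,numpy as np;cv2.imwrite('pics/h3.png',np.hstack([cv2.imread('pics/hl.png'),cv2.imread('pics/hr.png')]))"
cat > d.py <<'E'
from h import *;import pickle
o=pickle.load(open('pics/w3.pkl','rb'))
i=cv2.imread('pics/w3.png');hsv=cv2.cvtColor(i,cv2.COLOR_BGR2HSV)
U=lambda x,y:(80+x/2-.25,y/2-.25)
for z in(.162,.174):
    a,b=plane('wrist',[U(97,118),U(697,108)],z,o);d=a-b;print(z,a,b,np.linalg.norm(d),(a+b)/2,np.degrees(np.arctan2(-d[0],d[1])))
c=plane('wrist',[U(167,119),U(630,112),U(614,381),U(189,386)],.012,o);print(c)
print(np.linalg.norm(np.diff(np.r_[c,c[:1]],axis=0),axis=1),c.mean(0));d=c[3]-c[2];print(np.degrees(np.arctan2(-d[0],d[1])))
d=c[0]-c[1];print(np.degrees(np.arctan2(-d[0],d[1])))
E
python3 d.py
```

```text
0.162 [0.61037044 0.35900541 0.162     ] [0.63595392 0.13130585 0.162     ] 0.2291322858617952 [0.62316218 0.24515563 0.162     ] 6.410657628916966
0.174 [0.60944449 0.35375988 0.174     ] [0.63387936 0.13628332 0.174     ] 0.21884496341205092 [0.62166192 0.2450216  0.174     ] 6.410657628916977
[[0.6251265  0.38272266 0.012     ]
 [0.65555098 0.10854849 0.012     ]
 [0.49124246 0.08554762 0.012     ]
 [0.46035582 0.3694719  0.012     ]]
[0.27585707 0.1659106  0.28559934 0.16530263] [0.55806894 0.23657267 0.012     ]
6.208496121773794
6.3320751649289715
```

View pics/h3.png

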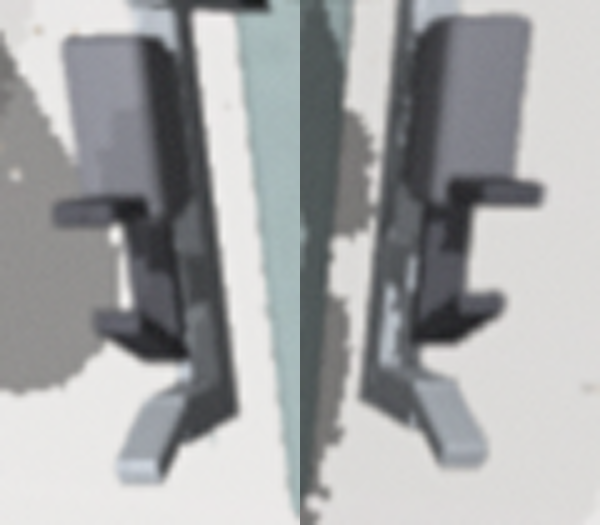

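```bash
cat > e.py <<'E'
from h import *;import pickle
o2=pickle.load(open('pics/w2.pkl','rb'));o3=pickle.load(open('pics/w3.pkl','rb'))
y=np.radians(6.35);c,s=np.cos(y),np.sin(y);O=np.array([.6232-.081*c,.2452-.081*s]);print(O)
def rep(n,u2,u3):
    p,e=tri('wrist',u2,'wrist',u3,o2,o3);d=p[:2]-O;print(n,p.round(4),'err',round(e,4),'stand xy',np.round([c*d[0]+s*d[1],-s*d[0]+c*d[1]],4))
B2=lambda x,y:((x+95*5)/5,y/5) if x<375 else ((x-375)/5+375,y/5)
B3=lambda x,y:(x/5+115,y/5+90) if x<300 else ((x-300)/5+385,y/5+90)
rep('tipL',B2(130,562),B3(140,480));rep('tipR',B2(575,545),B3(463,463))
rep('plateL front bottom',B2(248,535),B3(238,412))
rep('nubL top left',B2(85,375),B3(95,317));rep('nubR',B2(617,350),B3(504,297))
rep('finL',B2(32,245),B3(55,212));rep('finR',B2(660,215),B3(543,190))
rep('postL', B2(135,35),((97/2+80),(118)/2))
E
python3 e.py
```

```text
[0.54269695 0.23624127]
tipL [0.5115 0.3491 0.166 ] err 0.0004 stand xy [-0.0186  0.1156]
tipR [0.5363 0.1178 0.164 ] err 0.0002 stand xy [-0.0195 -0.117 ]
plateL front bottom [0.5153 0.3455 0.1275] err 0.0003 stand xy [-0.0152  0.1116]
nubL top left [0.5386 0.3552 0.1659] err 0.0004 stand xy [0.0091 0.1187]
nubR [0.5648 0.1191 0.1673] err 0.0003 stand xy [ 0.009  -0.1189]
finL [0.5557 0.3585 0.1724] err 0.0003 stand xy [0.0265 0.1201]
finR [0.5824 0.12   0.1744] err 0.0 stand xy [ 0.0266 -0.1199]
postL [ 0.6242  0.4325 -0.0176] err 0.0085 stand xy [0.1027 0.1861]
```

The geometry checks out: the post tops lie 229 mm apart at z=0.162, yaw is 6.35° and the stand origin is about (0.5427, 0.2362). The prong tips are at z≈0.166, so the rod should seat near 0.14. Next is the caddy at (0.5473, -0.2232), yaw 11.9°.

Emit:
drive_tool([
  [[0.08, -0.915, -0.1, 0, 0, 0.8], [0.08, -0.915, -0.1, 0, 0, 0.8], [0.08, -0.915, -0.1, 0, 0, 0.8], [0.08, -0.915, -0.1, 0, 0, 0.8], [0.08, -0.915, -0.1, 0, 0, 0.8], [0.08, -0.915, -0.1, 0, 0, 0.8], [0.08, -0.915, -0.1, 0, 0, 0.8], [0.08, -0.915, -0.1, 0, 0, 0.8]],
])

```text
time: 6.42
position: [0.5235, 0.0514, 0.4304]
tool_rot: [0.927, 0.375, -0.0, -0.0]
ft_force: [-0.5, 0.7, 0.5]
grip_width: 0.087
```

Emit:
drive_tool([
  [[0.08, -0.915, -0.1, 0, 0, 0.8], [0.08, -0.915, -0.1, 0, 0, 0.8], [0.08, -0.915, -0.1, 0, 0, 0.8], [0.08, -0.915, -0.1, 0, 0, 0.8], [0.08, -0.915, -0.1, 0, 0, 0.8], [0.08, -0.915, -0.1, 0, 0, 0.8], [0.08, -0.915, -0.1, 0, 0, 0.8], [0.08, -0.915, -0.1, 0, 0, 0.8]],
])

```text
time: 7.42
position: [0.5396, -0.1314, 0.4104]
tool_rot: [0.752, 0.659, -0.0, -0.0]
ft_force: [1.0, -0.2, -0.4]
grip_width: 0.0869
```

Emit:
drive_tool([
  [[0.08, -0.915, -0.3, 0, 0, 0.8], [0.08, -0.915, -0.3, 0, 0, 0.8], [0.08, -0.915, -0.3, 0, 0, 0.8], [0.08, -0.915, -0.3, 0, 0, 0.8], [0, 0, 0, 0, 0, 0.1], [0, 0, 0, 0, 0, 0], [0, 0, 0, 0, 0, 0]],
])

```text
time: 8.3
position: [0.5483, -0.2214, 0.3807]
tool_rot: [0.628, 0.778, 0.0, -0.0]
ft_force: [1.7, 0.5, 0.4]
grip_width: 0.087
```

```bash
python3 s.py w4
python3 - <<'E'
from h import *
i=camera('side')[:,:,::-1];cv2.imwrite('pics/side4.png',cv2.resize(i[170:330,200:380],None,fx=3.3,fy=3.3))
o=robot.get_obs();M=R.from_quat(o['tool_rot']).as_matrix();g=o['position']+.164*M[:,2]
print(g,np.degrees(np.arctan2(M[1,1],M[0,1])),[.5473-g[0],-.2232-g[1],.09-g[2]],np.array([.5473-g[0],-.2232-g[1],.09-g[2]])/.025)
E
```

```text
8.3 [ 0.54826205 -0.22138294  0.38069326] [[-0.211, 0.978, 0.0], [0.978, 0.211, 0.0], [0.0, 0.0, -1.0]]
[ 0.54848262 -0.22159814  0.21664544] 12.179697838021214 [np.float64(-0.0011826232556014782), np.float64(-0.0016018562857516294), np.float64(-0.12664543599176023)] [-0.04730493 -0.06407425 -5.06581744]
```

View pics/side4.png

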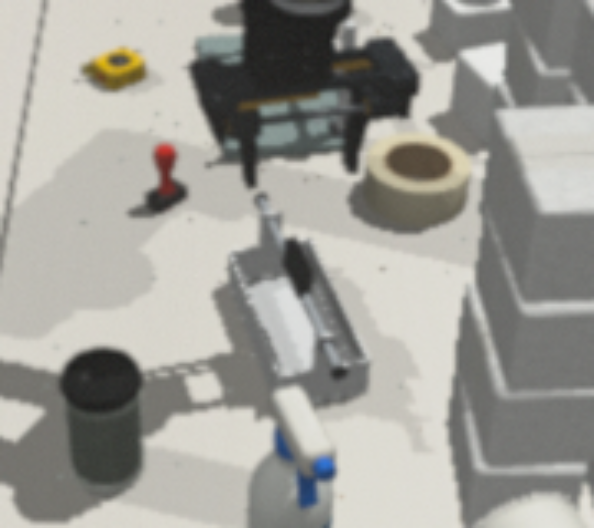

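Run:
```python
from h import *;import pickle
o=pickle.load(open('pics/w1.pkl','rb'))
print(plane('wrist',[(720/1.42,22/1.42),(640/1.42,0),(786/1.42,180/1.42)],0,o))
print(plane('side',[(342,325),(345,190)],0.))
```

```text
[[ 6.75809872e-01 -4.75766464e-01  0.00000000e+00]
 [ 6.79534789e-01 -4.03722732e-01  0.00000000e+00]
 [ 5.62647757e-01 -5.84653766e-01  5.55111512e-17]]
[[ 0.68346371 -0.4525703   0.        ]
 [ 0.84519995  0.2976373   0.        ]]
```

Emit:
drive_tool([
  [[-0.02, -0.03, -0.7, 0, 0, -0.05], [-0.02, -0.03, -0.7, 0, 0, 0], [0, 0, -0.7, 0, 0, 0], [0, 0, -0.7, 0, 0, 0], [0, 0, -0.7, 0, 0, 0], [0, 0, 0, 0, 0, 0]],
])

```text
time: 9.15
position: [0.547, -0.2236, 0.2911]
tool_rot: [0.63, 0.776, -0.0, -0.002]
ft_force: [-0.6, -0.1, 0.2]
grip_width: 0.087
```

```bash
python3 s.py w5; python3 z.py pics/w5.png 80 180 400 240 2 pics/w5c.png
```

```text
9.15 [ 0.54700463 -0.22357927  0.29112139] [[-0.205, 0.979, -0.003], [0.979, 0.205, 0.002], [0.002, -0.002, -1.0]]
```

View pics/w5c.png

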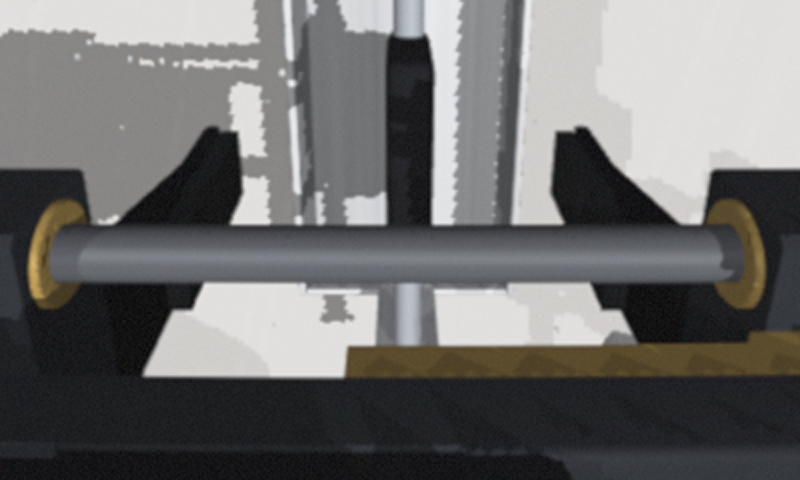

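The grip plate sits between the fingers, about 3 mm to the +x side. I'll correct that, descend and grip.

Emit:
drive_tool([
  [[0.1, 0.02, -0.5, 0, 0, 0], [0, 0, -0.5, 0, 0, 0], [0, 0, -0.48, 0, 0, 0], [0, 0, 0, 0, 0, 0]],
])

```text
time: 9.7
position: [0.5495, -0.2232, 0.2543]
tool_rot: [0.63, 0.776, -0.0, -0.001]
ft_force: [0.2, 0.5, -0.1]
grip_width: 0.0868
```

Emit:
drive_tool([
  [[0, 0, 0, 0, 0, 0], [0, 0, 0, 0, 0, 0], [0, 0, 0, 0, 0, 0], [0, 0, 0, 0, 0, 0], [0, 0, 0, 0, 0, 0], [0, 0, 0, 0, 0, 0]],
], grip=1, force=40)

```text
time: 10.45
position: [0.55, -0.2235, 0.2558]
tool_rot: [0.63, 0.776, -0.0, 0.0]
ft_force: [-0.3, 0.6, 0.1]
grip_width: 0.0348
```

Emit:
drive_tool([
  [[0, 0, 0, 0, 0, 0], [0, 0, 0, 0, 0, 0], [0, 0, 0, 0, 0, 0], [0, 0, 0, 0, 0, 0]],
])

```text
time: 10.95
position: [0.55, -0.2234, 0.2556]
tool_rot: [0.63, 0.776, 0.0, 0.0]
ft_force: [-0.0, -0.3, -1.6]
grip_width: 0.014
```

Emit:
drive_tool([
  [[0, 0, 0.4, 0, 0, 0], [0, 0, 0.6, 0, 0, 0], [0, 0, 0.6, 0, 0, 0], [0, 0, 0, 0, 0, 0]],
])

```text
time: 11.45
position: [0.5505, -0.2238, 0.2978]
tool_rot: [0.63, 0.776, 0.0, 0.002]
ft_force: [-0.0, -0.5, -3.8]
grip_width: 0.0136
```

Held: width is 14 mm and weight about 3.8 N. The trough must clear the hook tips, so I carry it high and then lower it vertically.

Emit:
drive_tool([
  [[0, 0.1, 0.7, 0, 0, 0], [0, 0.3, 0.9, 0, 0, 0], [0, 0.5, 0.9, 0, 0, 0], [0, 0.7, 0.9, 0, 0, -0.1], [0, 0.8, 0.9, 0, 0, -0.1], [0, 0.9, 0.9, 0, 0, -0.1], [0, 0.9, 0.9, 0, 0, -0.1], [0, 0.9, 0.8, 0, 0, -0.1]],
])

```text
time: 12.45
position: [0.5494, -0.095, 0.4697]
tool_rot: [0.651, 0.759, 0.0, 0.0]
ft_force: [0.3, -0.3, -3.5]
grip_width: 0.0139
```

Emit:
drive_tool([
  [[0, 0.9, 0, 0, 0, -0.1], [-0.1, 0.9, 0, 0, 0, -0.1], [-0.1, 0.9, 0, 0, 0, -0.1], [-0.1, 0.9, 0, 0, 0, -0.1], [0, 0.9, 0, 0, 0, -0.1], [0, 0.9, 0, 0, 0, 0], [0, 0.9, 0, 0, 0, 0], [0, 0.9, 0, 0, 0, 0]],
])

```text
time: 13.45
position: [0.5418, 0.0849, 0.4688]
tool_rot: [0.67, 0.742, -0.0, -0.0]
ft_force: [1.3, -0.2, -3.6]
grip_width: 0.0136
```

Emit:
drive_tool([
  [[0, 0.9, 0, 0, 0, 0], [0, 0.9, 0, 0, 0, 0], [0, 0.9, 0, 0, 0, 0], [0, 0.9, 0, 0, 0, 0], [0, 0.9, 0, 0, 0, 0], [0, 0.9, 0, 0, 0, 0], [0, 0.5, 0, 0, 0, 0], [0, 0, 0, 0, 0, 0]],
])

```text
time: 14.45
position: [0.542, 0.2321, 0.4684]
tool_rot: [0.67, 0.743, -0.0, 0.0]
ft_force: [-0.3, -0.6, -3.2]
grip_width: 0.0135
```

```bash
cat > g.py <<'E'
from h import *
o=robot.get_obs();M=R.from_quat(o['tool_rot']).as_matrix();g=o['position']+.1806*M[:,2]
print(o['time'],'rod',g.round(4),'yaw',np.degrees(np.arctan2(M[1,1],M[0,1])).round(2),'tilt',M[:2,2].round(4),'need',((np.array([.5427,.2362])-g[:2])/.025).round(3),'F',o['ft_force'].round(2),'M',o['moment'].round(3))
E
python3 g.py; python3 s.py w6;python3 - <<'E'
from h import *
for n in('side','scene'):
    i=camera(n)[:,:,::-1];cv2.imwrite(f'pics/{n}6.png',i)
E
python3 z.py pics/side6.png 220 110 130 110 5 pics/s6.png;python3 z.py pics/scene6.png 160 180 140 130 4 pics/c6.png; python3 -c "
import cv2,numpy as np;a=cv2.imread('pics/s6.png');b=cv2.imread('pics/c6.png')[:520];a=a[:520];i=np.hstack([a,b]);cv2.imwrite('pics/j6.png',cv2.resize(i,(790,int(520*790/i.shape[1]))))"
```

```text
14.45 rod [0.542  0.232  0.2878] yaw 5.93 tilt [-0.0002 -0.0004] need [0.028 0.168] F [-0.32 -0.64 -3.16] M [ 0.034 -0.127 -0.045]
14.45 [0.54204761 0.23207327 0.46840099] [[-0.103, 0.995, -0.0], [0.995, 0.103, -0.0], [-0.0, -0.0, -1.0]]
```

View pics/j6.png

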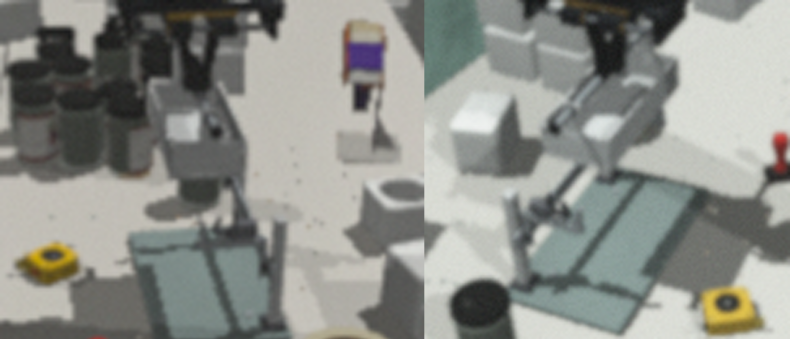

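View pics/w6.png

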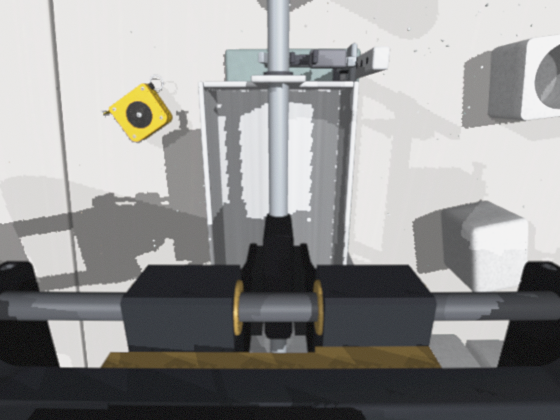

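Run:
```python
from h import *;import pickle
o=pickle.load(open('pics/w3.pkl','rb'));y=np.radians(6.35);c,s=np.cos(y),np.sin(y)
for z in(.12,.14,.16):
    p=plane('wrist',[(80+400/2,162/2),(80+400/2,148/2)],z,o)[:,:2]-[.5427,.2362];print(z,p@[c,s])
```

```text
0.12 [0.06736557 0.07324274]
0.14 [0.06618959 0.0716867 ]
0.16 [0.0650136  0.07013065]
```

Emit:
drive_tool([
  [[0.03, 0.17, -0.3, 0, 0, 0.07], [0, 0, -0.5, 0, 0, 0], [0, 0, -0.5, 0, 0, 0], [0, 0, -0.5, 0, 0, 0], [0, 0, -0.5, 0, 0, 0], [0, 0, 0, 0, 0, 0]],
])

```text
time: 15.35
position: [0.5428, 0.2357, 0.4092]
tool_rot: [0.667, 0.745, -0.001, -0.001]
ft_force: [-0.1, -0.0, -3.3]
grip_width: 0.0136
```

```bash
python3 g.py; python3 s.py w7
```

```text
15.35 rod [0.5423 0.2355 0.2286] yaw 6.26 tilt [-0.0032 -0.0007] need [0.018 0.027] F [-0.12 -0.01 -3.29] M [ 0.034 -0.089 -0.028]
15.35 [0.5428436  0.2356682  0.40915464] [[-0.109, 0.994, -0.003], [0.994, 0.109, -0.001], [-0.0, -0.003, -1.0]]
```

View pics/w7.png

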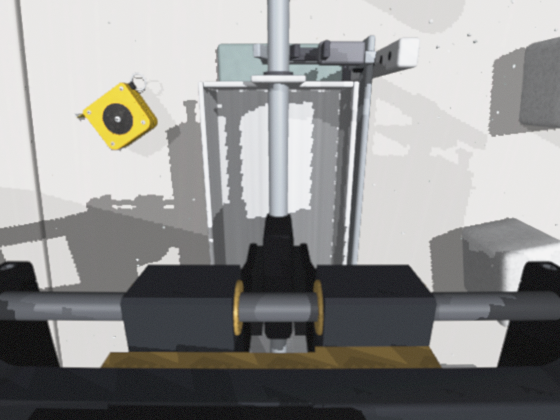

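```bash
python3 z.py pics/w7.png 200 20 130 75 6 pics/w7c.png
python3 - <<'E'
from h import *;import pickle
o=pickle.load(open('pics/w7.pkl','rb'));y=np.radians(6.35);c,s=np.cos(y),np.sin(y)
for x,yy,z in((-.0186,.1156,.166),(.009,.119,.166),(-.007,.115,.15),(.007,.115,.15),(0,.115,.2286),(0,.115,.166)):
    print((x,yy,z),(proj('wrist',[[.5427+c*x-s*yy,.2362+s*x+c*yy,z]],o)[0]-[200,20])*6)
E
```

```text
(-0.0186, 0.1156, 0.166) [317.3162069  178.01433156]
(0.009, 0.119, 0.166) [580.49825101 141.94083065]
(-0.007, 0.115, 0.15) [431.2621811  205.64100566]
(0.007, 0.115, 0.15) [555.14642802 205.4107994 ]
(0, 0.115, 0.2286) [500.7914007   54.17927642]
(0, 0.115, 0.166) [494.2882172  183.72679087]
```

View pics/w7c.png

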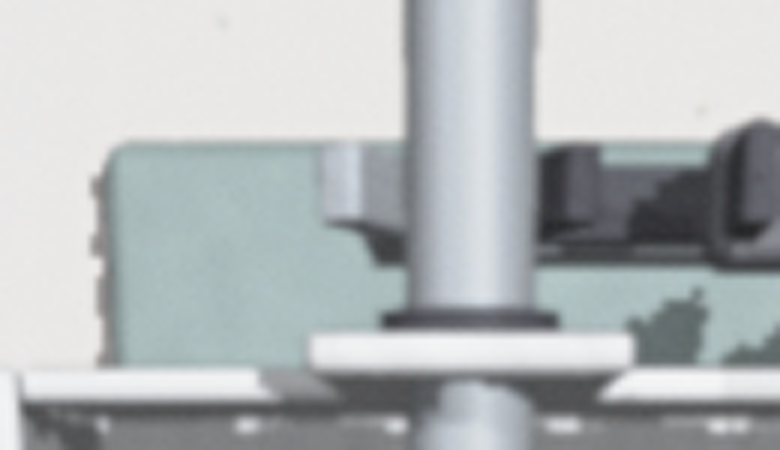

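Run:
```python
from h import *;import pickle
o=pickle.load(open('pics/w7.pkl','rb'));M=R.from_quat(o['tool_rot']).as_matrix();print(M.round(5))
y=np.radians(6.35);c,s=np.cos(y),np.sin(y)
P=np.array([.5427-s*.115,.2362+c*.115,.2286]);print(M.T@(P-o['position']));print(proj('wrist',[P],o))
q=o['position']+M@np.array([.1156,0,.1806]);print(q,proj('wrist',[q],o));print(camera_model('wrist'))
```

```text
[[-1.0906e-01  9.9403e-01 -3.2300e-03]
 [ 9.9403e-01  1.0906e-01 -7.3000e-04]
 [-3.7000e-04 -3.2900e-03 -9.9999e-01]]
[0.11561113 0.00033184 0.18051164]
[[283.46523345  29.0298794 ]]
[0.52965188 0.35044714 0.22851274] [[282.71808297  29.1004317 ]]
{'K': array([[322.47910251,   0.        , 277.99669329],
       [  0.        , 322.47910251, 205.76418626],
       [  0.        ,   0.        ,   1.        ]]), 'k1': -0.021164423880499054, 'tool_from_camera': array([[ 2.88065596e-04,  9.52439958e-01,  3.04726178e-01,
         8.41070201e-02],
       [ 9.99998045e-01, -8.70558467e-04,  1.77565853e-03,
        -1.78300178e-03],
       [ 1.95649009e-03,  3.04725071e-01, -9.52438346e-01,
         2.05188372e-02],
       [ 0.00000000e+00,  0.00000000e+00,  0.00000000e+00,
         1.00000000e+00]])}
```

```bash
python3 - <<'E'
from h import *
for k in range(6): print(camera_model('wrist')['tool_from_camera'][:3,3], camera_model('side')['world_to_cam'][:3,3])
print(robot.get_obs()['time'])
E
python3 g.py
```

```text
[ 0.08410702 -0.001783    0.02051884] [-0.52396096 -0.08348241 -1.40693891]
[ 0.08410702 -0.001783    0.02051884] [-0.52396096 -0.08348241 -1.40693891]
[ 0.08410702 -0.001783    0.02051884] [-0.52396096 -0.08348241 -1.40693891]
[ 0.08410702 -0.001783    0.02051884] [-0.52396096 -0.08348241 -1.40693891]
[ 0.08410702 -0.001783    0.02051884] [-0.52396096 -0.08348241 -1.40693891]
[ 0.08410702 -0.001783    0.02051884] [-0.52396096 -0.08348241 -1.40693891]
15.4
15.4 rod [0.5429 0.2357 0.2295] yaw 6.26 tilt [-0.0014 -0.0003] need [-0.009  0.02 ] F [-0.87  0.66 -3.75] M [-0.03  -0.113  0.058]
```

In this view the hook parts sit about 3 mm further +x relative to the rod than I computed. The caddy showed the same camera bias at the grasp, so I'll shift +3 mm in x, descend further and look again.

Emit:
drive_tool([
  [[0.12, 0.02, -0.4, 0, 0, 0], [0, 0, -0.5, 0, 0, 0], [0, 0, 0, 0, 0, 0], [0, 0, 0, 0, 0, 0]],
])

```text
time: 15.9
position: [0.5462, 0.2363, 0.3881]
tool_rot: [0.667, 0.745, -0.0, -0.0]
ft_force: [0.5, -0.6, -3.5]
grip_width: 0.0139
```

```bash
python3 g.py; python3 s.py w8;python3 z.py pics/w8.png 200 20 130 75 6 pics/w8c.png;python3 - <<'E'
from h import *
for n in('side','scene'):
    i=camera(n)[:,:,::-1];cv2.imwrite(f'pics/{n}8.png',i)
E
python3 z.py pics/side8.png 250 120 80 90 6 pics/s6.png;python3 z.py pics/scene8.png 180 200 90 90 6 pics/c6.png; python3 -c "
import cv2,numpy as np;a=cv2.imread('pics/s6.png');b=cv2.imread('pics/c6.png');i=np.hstack([a,b]);print(i.shape);cv2.imwrite('pics/j8.png',cv2.resize(i,(790,int(540*790/i.shape[1]))))"
```

```text
15.9 rod [0.5462 0.2363 0.2075] yaw 6.27 tilt [-0.0002 -0.    ] need [-0.14  -0.003] F [ 0.45 -0.63 -3.49] M [-0.032 -0.153  0.013]
15.9 [0.54623212 0.23629013 0.38813249] [[-0.109, 0.994, -0.0], [0.994, 0.109, -0.0], [-0.0, -0.0, -1.0]]
(540, 1020, 3)
```

View pics/w8c.png

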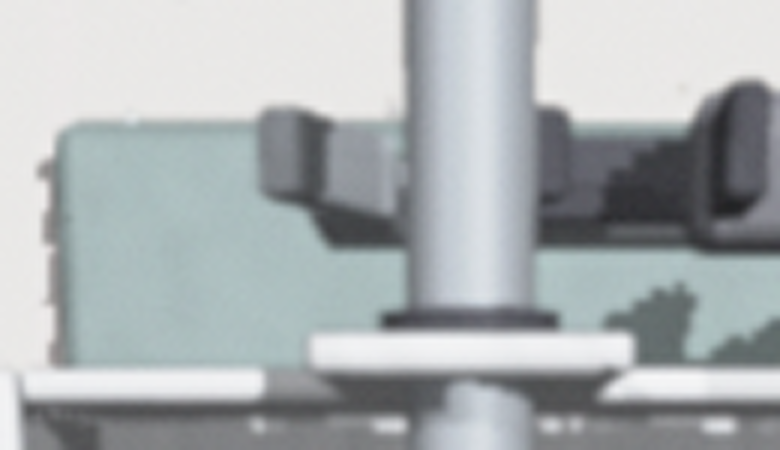

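View pics/j8.png

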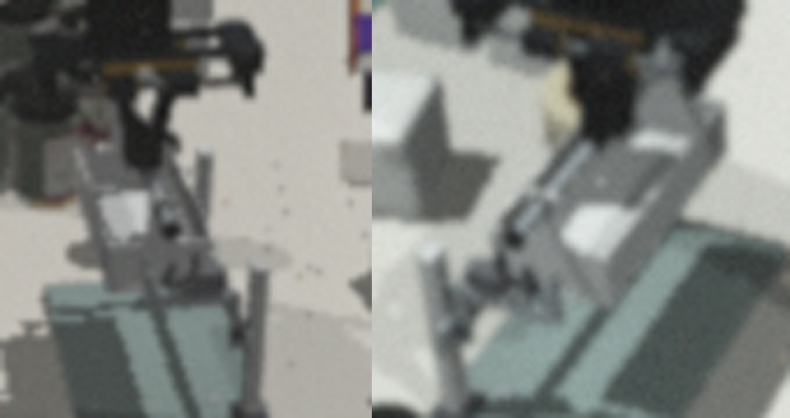

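Rod is now centred over the left slot: the prong tip is -19.8 mm in front and the rear nub +9.2 mm behind, which matches the stand frame. I'm descending.

Emit:
drive_tool([
  [[0, 0, -0.5, 0, 0, 0], [0, 0, -0.5, 0, 0, 0], [0, 0, -0.3, 0, 0, 0], [0, 0, -0.2, 0, 0, 0], [0, 0, 0, 0, 0, 0]],
])

```text
time: 16.68
position: [0.5462, 0.2362, 0.3502]
tool_rot: [0.667, 0.745, -0.0, -0.0]
ft_force: [0.1, 0.1, -2.6]
grip_width: 0.0139
```

Emit:
drive_tool([
  [[0, 0, -0.1, 0, 0, 0], [0, 0, -0.1, 0, 0, 0], [0, 0, 0, 0, 0, 0]],
])

```text
time: 17.05
position: [0.5455, 0.2363, 0.346]
tool_rot: [0.667, 0.745, -0.001, -0.001]
ft_force: [-3.9, -0.1, 1.8]
grip_width: 0.0136
```

```bash
python3 g.py
```

```text
17.05 rod [0.5452 0.2362 0.1654] yaw 6.27 tilt [-0.0019 -0.0002] need [-0.099 -0.001] F [-3.9  -0.11  1.84] M [-0.06   0.636  0.008]
```

Both latches met at rod z 0.1654, so I estimate the seat at about 0.140. I'll keep pressing in small steps.

Emit:
drive_tool([
  [[0, 0, -0.1, 0, 0, 0], [0, 0, -0.1, 0, 0, 0], [0, 0, 0, 0, 0, 0]],
])

```text
time: 17.42
position: [0.5457, 0.2363, 0.3408]
tool_rot: [0.667, 0.745, -0.001, -0.001]
ft_force: [-4.9, -0.9, 3.8]
grip_width: 0.0137
```

```bash
python3 g.py
```

```text
17.425 rod [0.5454 0.2363 0.1602] yaw 6.27 tilt [-0.0015 -0.0001] need [-0.11  -0.003] F [-4.91 -0.93  3.83] M [-0.067  0.756  0.004]
```

Emit:
drive_tool([
  [[0, 0, -0.1, 0, 0, 0], [0, 0, -0.1, 0, 0, 0], [0, 0, -0.1, 0, 0, 0], [0, 0, 0, 0, 0, 0]],
])

```text
time: 17.92
position: [0.545, 0.2362, 0.3323]
tool_rot: [0.667, 0.745, -0.002, -0.001]
ft_force: [-6.4, -0.6, 0.4]
grip_width: 0.0137
```

```bash
python3 g.py
```

```text
17.925 rod [0.5442 0.2361 0.1517] yaw 6.27 tilt [-0.0046 -0.0007] need [-0.058  0.006] F [-6.39 -0.64  0.4 ] M [-0.102  0.875 -0.02 ]
```

Emit:
drive_tool([
  [[0, 0, -0.08, 0, 0, 0], [0, 0, -0.08, 0, 0, 0], [0, 0, 0, 0, 0, 0]],
])

```text
time: 18.3
position: [0.5447, 0.2361, 0.3273]
tool_rot: [0.667, 0.745, -0.003, -0.002]
ft_force: [-5.0, -0.5, -3.3]
grip_width: 0.0137
```

```bash
python3 g.py
```

```text
18.3 rod [0.5435 0.2358 0.1467] yaw 6.26 tilt [-0.0064 -0.0012] need [-0.033  0.015] F [-5.03 -0.55 -3.3 ] M [-0.101  0.83   0.024]
```

Emit:
drive_tool([
  [[0, 0, -0.06, 0, 0, 0], [0, 0, -0.04, 0, 0, 0], [0, 0, 0, 0, 0, 0]],
])

```text
time: 18.68
position: [0.5455, 0.2361, 0.3249]
tool_rot: [0.668, 0.745, -0.002, -0.001]
ft_force: [-4.1, -0.9, -12.3]
grip_width: 0.0138
```

```bash
python3 g.py
```

```text
18.675 rod [0.5448 0.2359 0.1443] yaw 6.25 tilt [-0.0039 -0.0008] need [-0.084  0.011] F [ -4.14  -0.91 -12.31] M [-0.118  0.519 -0.158]
```

Emit:
drive_tool([
  [[0, 0, -0.04, 0, 0, 0], [0, 0, 0, 0, 0, 0]],
])

```text
time: 18.92
position: [0.5461, 0.2362, 0.3248]
tool_rot: [0.667, 0.745, -0.001, -0.0]
ft_force: [-2.2, -1.0, -14.3]
grip_width: 0.0139
```

```bash
python3 g.py; python3 s.py w9;python3 z.py pics/w9.png 200 20 130 75 6 pics/w9c.png
```

```text
18.925 rod [0.5459 0.2361 0.1442] yaw 6.3 tilt [-0.001  -0.0005] need [-0.129  0.004] F [ -2.19  -0.96 -14.26] M [-0.068  0.363  0.071]
18.925 [0.54609871 0.23617455 0.32480908] [[-0.11, 0.994, -0.001], [0.994, 0.11, -0.0], [-0.0, -0.001, -1.0]]
```

View pics/w9c.png

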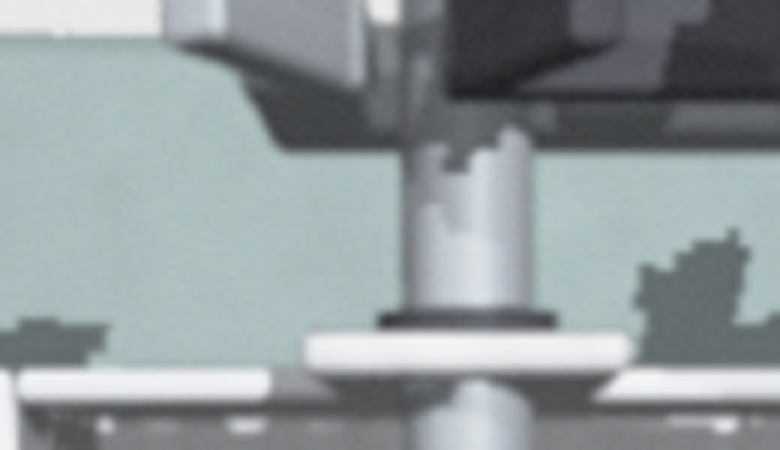

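The left latch is now sliding out over the rod's upper side, pushing it down. Continuing down.

Emit:
drive_tool([
  [[0, 0, -0.04, 0, 0, 0], [0, 0, 0, 0, 0, 0]],
])

```text
time: 19.23
position: [0.5463, 0.2362, 0.3248]
tool_rot: [0.667, 0.745, 0.0, 0.0]
ft_force: [-2.4, -1.0, -11.3]
grip_width: 0.0136
```

```bash
python3 g.py
```

```text
19.225 rod [0.5464 0.2362 0.1442] yaw 6.25 tilt [ 0.0004 -0.0001] need [-0.147  0.001] F [ -2.42  -0.98 -11.3 ] M [-0.125  0.363 -0.009]
```

Emit:
drive_tool([
  [[0, 0, -0.04, 0, 0, 0], [0, 0, 0, 0, 0, 0]],
])

```text
time: 19.48
position: [0.5469, 0.2364, 0.3247]
tool_rot: [0.667, 0.745, 0.001, 0.001]
ft_force: [-1.8, 0.4, -7.2]
grip_width: 0.0135
```

```bash
python3 g.py
```

```text
19.475 rod [0.5475 0.2366 0.1441] yaw 6.26 tilt [0.0031 0.0008] need [-0.191 -0.015] F [-1.81  0.39 -7.18] M [-0.111  0.25   0.009]
```

Emit:
drive_tool([
  [[0, 0, -0.05, 0, 0, 0], [0, 0, -0.03, 0, 0, 0], [0, 0, 0, 0, 0, 0]],
])

```text
time: 19.85
position: [0.5469, 0.2365, 0.3229]
tool_rot: [0.667, 0.745, 0.001, 0.001]
ft_force: [-2.1, -0.5, 0.8]
grip_width: 0.0136
```

```bash
python3 g.py
```

```text
19.85 rod [0.5474 0.2366 0.1423] yaw 6.26 tilt [0.0032 0.0009] need [-0.189 -0.017] F [-2.06 -0.52  0.84] M [-0.028  0.23   0.065]
```

Emit:
drive_tool([
  [[0, 0, -0.05, 0, 0, 0], [0, 0, 0, 0, 0, 0]],
])

```text
time: 20.1
position: [0.5468, 0.2365, 0.3227]
tool_rot: [0.667, 0.745, 0.001, 0.001]
ft_force: [-3.5, -1.0, 7.4]
grip_width: 0.0136
```

```bash
python3 g.py
```

```text
20.1 rod [0.5475 0.2366 0.1421] yaw 6.27 tilt [0.0036 0.0008] need [-0.191 -0.017] F [-3.5  -0.95  7.44] M [-0.07   0.592 -0.044]
```

The rod is seated. Its play runs between TCP z 0.3227 (floor) and 0.3248 (latch stop), about 2 mm. I'll hold on the floors and relieve the sideways force.

Emit:
drive_tool([
  [[-0.03, 0, 0, 0, 0, 0], [0, 0, 0, 0, 0, 0], [0, 0, 0, 0, 0, 0]],
])

```text
time: 20.48
position: [0.5465, 0.2365, 0.3228]
tool_rot: [0.667, 0.745, 0.002, 0.002]
ft_force: [-2.8, 0.6, 6.8]
grip_width: 0.0137
```

```bash
python3 g.py
```

```text
20.475 rod [0.5475 0.2366 0.1422] yaw 6.26 tilt [0.0052 0.001 ] need [-0.191 -0.018] F [-2.82  0.57  6.79] M [-0.114  0.348  0.003]
```

Emit:
drive_tool([
  [[0, 0, -0.02, 0, 0, 0], [0, 0, 0, 0, 0, 0], [0, 0, 0, 0, 0, 0]],
])

```text
time: 20.85
position: [0.5465, 0.2364, 0.3227]
tool_rot: [0.667, 0.745, 0.002, 0.002]
ft_force: [-2.8, -0.8, 9.7]
grip_width: 0.0139
```

```bash
python3 g.py
```

```text
20.85 rod [0.5474 0.2366 0.1421] yaw 6.27 tilt [0.0053 0.001 ] need [-0.189 -0.017] F [-2.84 -0.83  9.72] M [-0.183  0.483 -0.042]
```

Emit:
drive_tool([
  [[0, 0, 0.08, 0, 0, 0], [0, 0, 0.06, 0, 0, 0], [0, 0, 0.04, 0, 0, 0], [0, 0, 0, 0, 0, 0]],
])

```text
time: 21.35
position: [0.5455, 0.2363, 0.3242]
tool_rot: [0.667, 0.745, -0.0, -0.0]
ft_force: [-0.7, 0.0, -3.3]
grip_width: 0.0138
```

```bash
python3 g.py
```

```text
21.35 rod [0.5455 0.2363 0.1436] yaw 6.26 tilt [-0.0002 -0.0001] need [-0.112 -0.002] F [-0.71  0.02 -3.34] M [-0.025 -0.067  0.006]
```

Now it floats free in the play, carrying only its own weight. Tugging up gently.

Emit:
drive_tool([
  [[0, 0, 0.04, 0, 0, 0], [0, 0, 0.04, 0, 0, 0], [0, 0, 0, 0, 0, 0]],
])

```text
time: 21.72
position: [0.5454, 0.2362, 0.3249]
tool_rot: [0.667, 0.745, -0.001, -0.0]
ft_force: [3.4, 1.1, -18.2]
grip_width: 0.0141
```

```bash
python3 g.py
```

```text
21.725 rod [0.5452 0.2362 0.1443] yaw 6.26 tilt [-0.0013 -0.0002] need [-0.1    0.001] F [  3.45   1.06 -18.23] M [ 0.166 -0.74  -0.043]
```

Emit:
drive_tool([
  [[0, 0, 0.03, 0, 0, 0], [0, 0, 0, 0, 0, 0], [0, 0, 0, 0, 0, 0]],
])

```text
time: 22.1
position: [0.5454, 0.2362, 0.325]
tool_rot: [0.667, 0.745, -0.001, -0.001]
ft_force: [5.4, 1.6, -24.9]
grip_width: 0.0135
```

```bash
python3 g.py
```

```text
22.1 rod [0.5451 0.2362 0.1444] yaw 6.26 tilt [-0.0016 -0.0002] need [-0.098  0.   ] F [  5.35   1.6  -24.89] M [ 0.285 -1.053  0.029]
```

That is a firm tug, about 21 N with almost no roll moment, so both latches hold. Setting it back down.

Emit:
drive_tool([
  [[0, 0, -0.07, 0, 0, 0], [0, 0, -0.06, 0, 0, 0], [0, 0, -0.06, 0, 0, 0], [0, 0, 0, 0, 0, 0], [0, 0, 0, 0, 0, 0]],
])

```text
time: 22.72
position: [0.5455, 0.2363, 0.3235]
tool_rot: [0.667, 0.745, 0.001, 0.0]
ft_force: [0.2, 0.0, -3.7]
grip_width: 0.0135
```

```bash
python3 g.py
```

```text
22.725 rod [0.5457 0.2364 0.1429] yaw 6.27 tilt [0.0013 0.0003] need [-0.122 -0.008] F [ 0.24  0.02 -3.74] M [ 0.05  -0.082  0.013]
```

Emit:
drive_tool([
  [[0, 0, -0.03, 0, 0, 0], [0, 0, -0.03, 0, 0, 0], [0, 0, 0, 0, 0, 0], [0, 0, 0, 0, 0, 0]],
])

```text
time: 23.22
position: [0.5456, 0.2363, 0.3228]
tool_rot: [0.667, 0.745, 0.001, 0.0]
ft_force: [-2.7, -0.7, 6.1]
grip_width: 0.0136
```

```bash
python3 g.py
```

```text
23.225 rod [0.5458 0.2364 0.1422] yaw 6.27 tilt [0.0014 0.0002] need [-0.124 -0.007] F [-2.7  -0.7   6.06] M [-0.113  0.357 -0.017]
```

Back on both floors. Now I'll ease the load and open the fingers partway, since the bar is close behind them.

Emit:
drive_tool([
  [[0, 0, 0.03, 0, 0, 0], [0, 0, 0, 0, 0, 0], [0, 0, 0, 0, 0, 0]],
])

```text
time: 23.6
position: [0.5456, 0.2363, 0.3228]
tool_rot: [0.667, 0.745, 0.0, 0.0]
ft_force: [-2.1, -0.7, 7.3]
grip_width: 0.0136
```

Emit:
drive_tool([
  [[0, 0, 0, 0, 0, 0], [0, 0, 0, 0, 0, 0], [0, 0, 0, 0, 0, 0], [0, 0, 0, 0, 0, 0], [0, 0, 0, 0, 0, 0], [0, 0, 0, 0, 0, 0]],
], grip=0.5)

```text
time: 24.35
position: [0.5454, 0.2363, 0.3217]
tool_rot: [0.667, 0.745, -0.0, -0.0]
ft_force: [0.4, -0.2, -0.1]
grip_width: 0.0433
```

```bash
python3 g.py;python3 s.py w10
```

```text
24.35 rod [0.5454 0.2363 0.1411] yaw 6.26 tilt [-0.0001 -0.    ] need [-0.109 -0.003] F [ 0.39 -0.21 -0.13] M [ 0.005 -0.116  0.053]
24.35 [0.5454431  0.23626877 0.32169627] [[-0.109, 0.994, -0.0], [0.994, 0.109, -0.0], [0.0, -0.0, -1.0]]
```

View pics/w10.png

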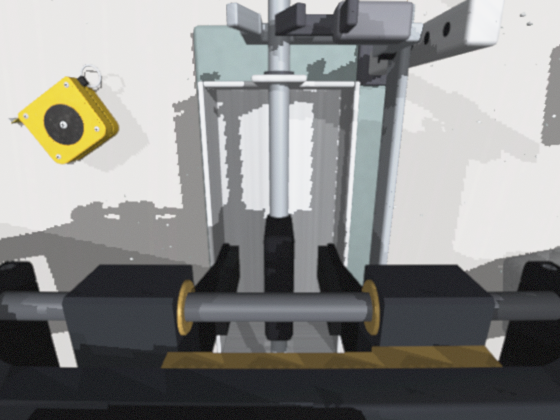

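The fingers are clear of the grip plate on both sides, and the left latch (about (290,15)) lies over the rod. Retreating straight up.

Emit:
drive_tool([
  [[0, 0, 0.3, 0, 0, 0], [0, 0, 0.5, 0, 0, 0], [0, 0, 0.8, 0, 0, 0], [0, 0, 0.8, 0, 0, 0], [0, 0, 0.8, 0, 0, 0], [0, 0, 0.8, 0, 0, 0], [0, 0, 0.8, 0, 0, 0], [0, 0, 0, 0, 0, 0]],
])

```text
time: 25.4
position: [0.5458, 0.2364, 0.4444]
tool_rot: [0.667, 0.745, 0.002, 0.002]
ft_force: [-0.5, -0.1, -0.6]
grip_width: 0.0434
```

Emit:
drive_tool([
  [[-0.6, -0.7, 0, 0, 0, 0], [-0.6, -0.7, 0, 0, 0, 0], [-0.6, -0.7, 0, 0, 0, 0], [-0.6, -0.7, 0, 0, 0, 0], [-0.6, -0.7, 0, 0, 0, 0], [0, 0, 0, 0, 0, 0], [0, 0, 0, 0, 0, 0]],
])

```text
time: 26.28
position: [0.4709, 0.149, 0.4417]
tool_rot: [0.668, 0.745, 0.0, 0.0]
ft_force: [-0.3, -0.1, 0.0]
grip_width: 0.0435
```

```bash
python3 s.py w11;python3 - <<'E'
from h import *
for n in('side','scene'):
    i=camera(n)[:,:,::-1];cv2.imwrite(f'pics/{n}9.png',i)
E
python3 z.py pics/side9.png 220 130 110 100 6 pics/s6.png;python3 z.py pics/scene9.png 180 200 110 100 6 pics/c6.png; python3 -c "
import cv2,numpy as np;a=cv2.imread('pics/s6.png');b=cv2.imread('pics/c6.png');i=np.hstack([a,b]);cv2.imwrite('pics/j9.png',cv2.resize(i,(800,364)))"
```

```text
26.275 [0.47088199 0.14900091 0.44171561] [[-0.109, 0.994, 0.001], [0.994, 0.109, 0.0], [0.0, 0.001, -1.0]]
```

View pics/j9.png

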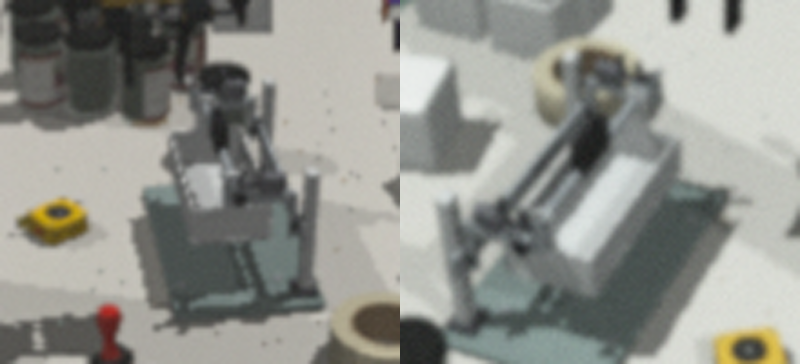

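View pics/w11.png

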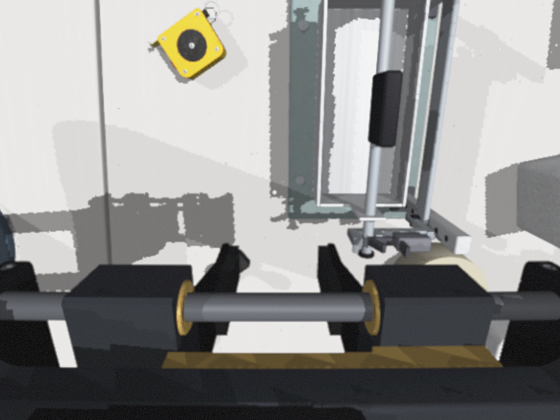

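The caddy hangs upright in both hooks, the right knob shows beyond the right hook at about (366,253), the gripper is clear, and the tape rule, stamp and tape roll in view have not visibly moved. Handing in.

```bash
python3 -c "
from rig import robot
print(robot.hand_in())"
```

```text
the job is handed in; nothing more can be done
None
```

The caddy is hanging in both hooks, released and upright. I handed the job in at about 26 s, and no verdict came back.

- **Grasp and carry:** I pinched the caddy by its grip plate, which closed at 14 mm with a weight of about 3.7 N. I carried it over the stand with its underside more than 0.2 m above the table and lowered it vertically into both hooks.
- **Seating:** The rod pressed past both latches and reached the floors with the rod axis at about 142 mm. While held, it bore on the floors with about 10–13 N and almost no roll moment, so the load was shared between both hooks.
- **Tug:** It stopped firmly about 2 mm above the floor, against the 1.5 mm of play given. The tug peaked at about 21 N above its weight, well over the 6 N suggested. The 30 N limit was not reached at any reading I took. The roll moment stayed small, so both latches held.
- **Release:** I set it back on the floors, opened the fingers partway, and withdrew upward and aside.

**Last checks:**
- The final pictures show the caddy hanging upright, with the gripper clear and the wrist force near zero.
- The tape rule, stamp and tape roll had not visibly moved. I did not check the two jars and the spray bottle individually after the release.
- Only the left latch was seen directly over the rod. The right one is inferred from the tug and the balanced moment.

**Disagreement:** The first wrist-camera positions were about 3 mm too low in x for both the caddy and the stand. I corrected this from close views before grasping and before inserting.

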